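# Meter two guide rollers out of a tilting bin

### The job

Two hinged sheet-metal bins stand side by side with their spouts over one catch tray. Lift the rear handle of the bin that holds the white grooved guide rollers, slowly, until the first roller slides out into the tray; keep it tipped so that exactly two rollers come out one after the other, then lower the bin gently back onto its rest and let go, with the other two rollers still in it. Do not touch the rollers with the gripper, and leave the other bin, with the grey ring cores, down.

Things in the scene. Friction and masses are not known exactly. Their poses are not given: they have to be found in the camera images.
- roller_bin (a joint): Tilt of the steel channel bin that holds the rollers, rad: 0 = down on its rest, grows as the handle is lifted, stop at 1.0. 56 mm wide, 180 long, 0.45 kg; damped free hinge, falls shut if let go above 0.04. Cambered floor: by friction, which varies, roller 1 slides at 0.15-0.38, roller 2 about 0.17 later, roller 3 another 0.17 later. The core bin is alike; either can be nearer the robot.
- roller_bin_handle (a point): Middle of the level handle bar at the bin's rear: round, 10 mm thick, 50 mm free length, 130 mm above the table with the bin down, nothing close below. Turns with the bin; bin down: x along the bar, y level away from the spout (roughly world -y), z up. The hinge axis, parallel to the bar, is 185 mm along -y and 50 mm along -z from here. The bar can turn in the fingers.
- catch_tray: Grey metal tray fixed under both spouts, 200 mm (its x) by 130 mm (its y), floor 4 mm thick, walls 60 mm high at -y, 45 at the ends, 30 at +y. Origin: middle of its underside, z up. The bins stand on its own +y side (the robot's right), their middles at x = -50 and +50 mm; spout lips 18 mm inside its +y edge, 80 mm above the table. A roller in it has its origin below 50 mm.
- roller_1: White nylon guide roller with a groove round it, 39 mm diameter, 21 mm high, 30 g, lying flat, first in the row, nearest the spout. Origin at the middle of its underside, z its axis.
- roller_2: The same, second in the row from the spout.
- roller_3: The same, third in the row: stays in the bin.
- roller_4: The same, last in the row, by the rear wall: stays in the bin.
- core_bin (a joint): Tilt of the other, identical bin, which holds three plain grey ring cores (36 mm diameter, 15 mm high): 0 = down. Leave it down.
Not all that is in view belongs to the job. What is shaped like the roller_1 but turquoise is not meant.

How it is judged (in metres and radians):
On the way:
1. the first roller has slid into the tray, with the bin tipped and the other three rollers still in the bin (z of roller_1 in the frame of catch_tray below 0.05 m and y of roller_1 in the frame of catch_tray between -0.066 and 0.05 m and x of roller_1 in the frame of catch_tray between -0.1 and 0.1 m and z of each of roller_2, roller_3, roller_4 in the frame of catch_tray above 0.055 m and y of each of roller_2, roller_3, roller_4 in the frame of catch_tray above 0.05 m and value of joint roller_bin above 0.05 rad), for 0.1 s.
At the end, for the whole second after the job is handed in: Rollers 1 and 2 lie at rest inside the catch tray (below 50 mm), rollers 3 and 4 lie at rest in the roller bin, and both bins are down on their rests (joints under 0.05 rad) (z of each of roller_1, roller_2 in the frame of catch_tray below 0.05 m and y of roller_1 in the frame of catch_tray between -0.066 and 0.05 m and x of roller_1 in the frame of catch_tray between -0.1 and 0.1 m and y of roller_2 in the frame of catch_tray between -0.066 and 0.05 m and x of roller_2 in the frame of catch_tray between -0.1 and 0.1 m and z of each of roller_3, roller_4 in the frame of catch_tray above 0.055 m and y of each of roller_3, roller_4 in the frame of catch_tray above 0.05 m and value of joint each of roller_bin, core_bin below 0.05 rad and linear speed of each of roller_1, roller_2, roller_3, roller_4 below 0.03 m/s); the robot touches nothing.
It fails at once if the core bin is tipped by more than 0.1 rad (value of joint core_bin above 0.1 rad).
It fails at once if the roller bin drops back (faster than 2.2 rad/s) instead of being lowered (velocity of joint roller_bin below -2.2 rad/s).
It fails at once if the fingers touch a roller with more than 0.5 N (contact force between any of roller_1, roller_2, roller_3, roller_4 and the fingers above 0.5 N).
It also fails if it takes over 48 s, if anything falls off the work surface, if the arm or the gripper's body presses on something with over 40 N, if the wrist force passes 120 N, or if a joint passes its speed limit or range.

### The arm

A 6-joint arm with a two-finger parallel gripper is mounted at the origin on a cart in front of the work surface, level with it; the furniture and walls round the work are solid. World frame = base frame: x ahead of the robot, y to its left, z up, the work surface at z = 0. Lengths are in m, angles in degrees, forces in N, time in s.
With the tool pointing down it reaches from about 0.25 to 0.725 m from the base axis. Payload 9.7 kg.
Tool frame: the origin (TCP) lies midway between the tips of the shut fingers; the grasp point (between the pads) lies 19 mm behind it; z points along the fingers, y is the line along which they close (so a half turn about z gives the same grasp; the last joint's range is limited). The gripper opens to 85 mm and grips with 20 to 120 N. Pads are 22 mm wide; open, the fingers measure 114 mm over their backs; the gripper's body (76 mm by 85 mm) begins 54 mm behind the grasp point. The pads swing forward as they close: fully open they stand 13 mm farther back than shut.
Start: joints at [-68.01, 4.979, 10.078, 95.1, 0, 90], TCP at [0.206, -0.51, 0.231] pointing down, gripper open.
Joint ranges: [-179.16, 179.16], [-48.56, 103.87], [-65.8, 70.77], [-126.05, 130.52], [-82.76, 87.17], [-180, 180]. Speed limits (degrees/s): [127.2, 127.2, 147.25, 180, 180, 180].

### API

Orientations are given as [roll, pitch, yaw] about the fixed x, y, z axes, in that order (R = Rz(yaw) Ry(pitch) Rx(roll)).
In Python, from workcell import bot gives the robot as it stands.
- The arm moves only by the shell command python3 -m crank 'ROWS' [FORCE]. ROWS is JSON, a list of rows, each an object with "gripper": the finger opening in mm, from 0 to 85.4; "travel": the shift along the tool's x, y, z in mm, a list of three; "twist": the turn, a rotation vector about the tool's x, y, z in rad, a list of three. In form: [{"gripper": gripper, "travel": [tx, ty, tz], "twist": [rx, ry, rz]}, ...]. A call has 1 to 12 rows; each row shifts and turns the commanded pose from where the row before left it, along the tool's axes as they then stand; what a row does not reach is not made up. A row lasts 1/8 s, in which the tool goes at most 62.5 mm and 10.7 degrees, less where a joint would pass 70% of its speed; a pose out of reach is approached as far as the arm can. A call is refused whole if a number of a shift passes 62.5 or a number of a turn 0.188, either way. A call with a gripper value outside its range is refused whole. The fingers move at their own pace and stop on an object; FORCE is the grip in N (left out, the last holds). Time passes only in rows, so rows that do not move let the fingers close. It gives the time, the measured TCP pose, the force, the opening and the grip force at its end, in the units of the state.
- bot.get_obs(): the state, without advancing time (a new reading comes with each control period).
- bot.camera(name): name is "scene" or "top" or "wrist"; returns the picture (480x640x3 uint8, red, green, blue); there is no depth.
- bot.calibration(name): a dict with "vfov" (degrees; the focal length in pixels is half the picture's height over the tangent of half this angle, whatever the lens; pixels are square), "cx", "cy" (the principal point, pixels), "camera_from_world" (4x4, takes a point from world to camera coordinates). Camera axes: x right, y down, z forward; pixel columns grow to the right and rows downward; lengths in m; the calibration is good to about 2 mm. A picture is of the moment at which its call begins: read the wrist's pose just before it. calibration takes no time and is no camera call; for the wrist camera it gives the pose at the moment of the call.
- bot.job_done(): hands the job in; it is judged then, once.
The state is a dict: "time": time; "q": joint angles; "qd": joint speeds; "joint_efforts": joint torques, N m; "ee_pos": TCP position; "tcp_rot": TCP orientation; "wrist_force": force on the tool from outside, world axes, zero at the start; "torque": the same for the moment, N m; "opening": finger opening in m; "grasp_force": force on a finger pad.
Only numpy, scipy, OpenCV 4.12 (cv2) and the standard library are available. Lean on these libraries where they do the work, as an engineer would, in place of code of your own. Each camera call takes 0.05 s, during which the arm holds its last target. There are 200 camera calls.

## Working session

There is one attempt and no reset: what is moved stays moved. The work goes in short steps, Python scripts to look and compute and a shell command to move; the robot and the scene stay as the last step left them, time stands still between calls to the robot, and variables do not carry over. Pictures are saved under pics/ and viewed, at most 10 in all, crops included, and the job is handed in when it is done.

```bash
mkdir -p pics; python3 - <<'E'
from workcell import bot
import cv2,numpy as np
o=bot.get_obs();print(o)
ims=[]
for n in("scene","top"):
    im=bot.camera(n);cv2.imwrite(f"pics/{n}0.png",im[...,::-1]);c=bot.calibration(n);print(n,c["vfov"],c["cx"],c["cy"],np.round(c["camera_from_world"],3).tolist())
E
ls
```

```text
{'time': 0.0, 'q': array([-6.80094135e+01,  5.01226824e+00,  1.00329127e+01,  9.50990736e+01,
        5.10500030e-04,  9.00002857e+01]), 'qd': array([-0.08051912, -0.09316298,  0.03490329,  0.06855425,  0.018682  ,
       -0.03162382]), 'joint_efforts': array([-5.27935961e-03, -5.20390320e+01,  4.64794779e+01,  1.64623529e-02,
       -2.41989010e-04,  5.07351899e-06]), 'ee_pos': array([ 0.20586468, -0.50976731,  0.23055805]), 'tcp_rot': array([-1.79921571e+02, -5.10108518e-04,  2.19903001e+01]), 'wrist_force': array([ 0.32558386, -0.11803233,  0.51680736]), 'torque': array([ 0.00635096, -0.06870947, -0.06490645]), 'grasp_force': 0.0, 'opening': 0.08541268671264494}
scene 52.18132225532349 321.19983585712185 238.84759744320772 [[0.892, -0.452, -0.024, -0.528], [-0.217, -0.381, -0.899, 0.146], [0.397, 0.806, -0.438, 0.848], [0.0, 0.0, 0.0, 1.0]]
top 48.32253829351893 313.4038178466934 245.57132323366736 [[-0.004, -1.0, -0.031, -0.159], [-0.998, 0.006, -0.055, 0.495], [0.055, 0.031, -0.998, 0.928], [0.0, 0.0, 0.0, 1.0]]
pics
```

View pics/scene0.png

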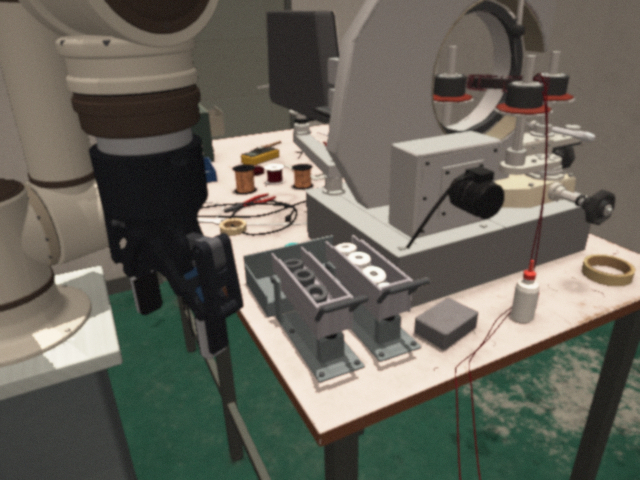

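View pics/top0.png

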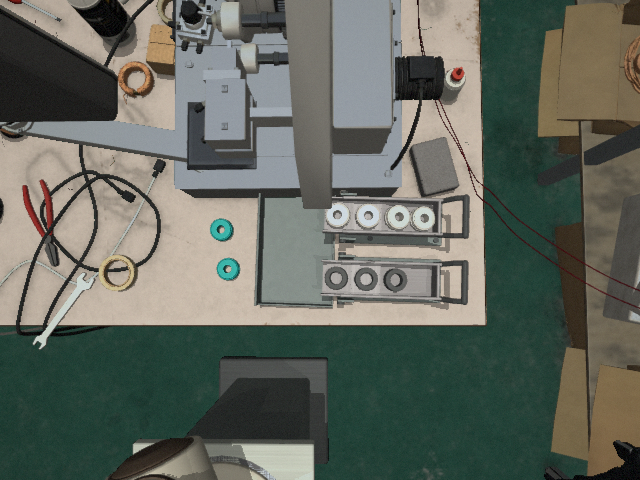

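The roller bin is the farther one: four white grooved rollers at top-view pixels (338,214), (368,215), (399,217) and (423,217). Its handle bar is at about (466,217). Three things could be mistaken for it: the grey cores (336,278), (366,278), (396,280), the core bin's handle (466,282), and the turquoise rollers (221,230), (228,269). I choose the far bin and check it in a crop.

```bash
cat > h.py <<'E'
from workcell import bot
import cv2,numpy as np
def ray(c,uv):
    f=240/np.tan(np.radians(c["vfov"]/2));T=np.array(c["camera_from_world"]);R,t=T[:3,:3],T[:3,3]
    d=R.T@np.array([(uv[0]-c["cx"])/f,(uv[1]-c["cy"])/f,1]);return -R.T@t,d
def onz(c,uv,z):
    p,d=ray(c,uv);return p+d*(z-p[2])/d[2]
def proj(c,P):
    f=240/np.tan(np.radians(c["vfov"]/2));T=np.array(c["camera_from_world"]);q=T[:3,:3]@np.array(P)+T[:3,3];return q[:2]/q[2]*f+[c["cx"],c["cy"]]
E
python3 - <<'E'
from h import *
im=cv2.imread("pics/top0.png")[180:320,310:490];cv2.imwrite("pics/crop1.png",cv2.resize(im,None,fx=4,fy=4,interpolation=cv2.INTER_CUBIC))
c=bot.calibration("top")
for uv in[(466,197),(466,238),(466,262),(466,303)]:print(np.round(onz(c,uv,.13),4))
for uv in[(257,197),(257,304)]:print(np.round(onz(c,uv,.06),4))
E
```

```text
[ 0.5606 -0.398   0.13  ]
[ 0.4979 -0.3968  0.13  ]
[ 0.4614 -0.3961  0.13  ]
[ 0.3996 -0.3949  0.13  ]
[ 0.5736 -0.0683  0.06  ]
[ 0.395  -0.0687  0.06  ]
```

View pics/crop1.png

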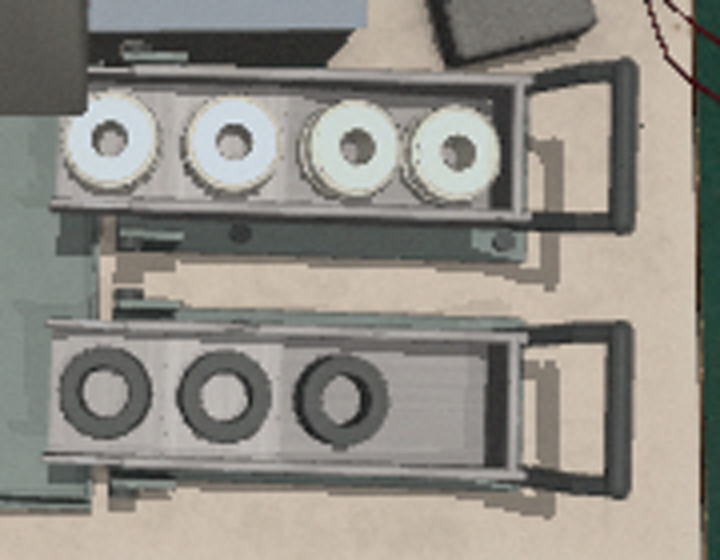

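The crop confirms it: the white rollers are in the far bin, whose bar centre is at about pixel (465.7,216.6), which is roughly (0.53, -0.397, 0.13). The core bar lies 100 mm nearer, as the description says. I turn the tool, move above the handle and look with the wrist camera.

```bash
python3 -m crank '[{"gripper":60,"travel":[0,0,0],"twist":[0,0,0.134]},{"gripper":40,"travel":[0,0,0],"twist":[0,0,0.134]},{"gripper":26,"travel":[0,0,0],"twist":[0,0,0.134]},{"gripper":26,"travel":[54,-18,0],"twist":[0,0,0]},{"gripper":26,"travel":[54,-18,0],"twist":[0,0,0]},{"gripper":26,"travel":[54,-18,0],"twist":[0,0,0]},{"gripper":26,"travel":[54,-18,0],"twist":[0,0,0]},{"gripper":26,"travel":[54,-18,0],"twist":[0,0,0]},{"gripper":26,"travel":[54,-18,0],"twist":[0,0,0]},{"gripper":26,"travel":[0,0,0],"twist":[0,0,0]},{"gripper":26,"travel":[0,0,0],"twist":[0,0,0]}]'
python3 - <<'E'
from h import *
o=bot.get_obs();print(o["time"],o["ee_pos"],o["tcp_rot"],o["opening"])
c=bot.calibration("wrist");im=bot.camera("wrist")[...,::-1].copy()
print(proj(c,[.53,-.397,.13]))
t=bot.camera("top")[...,::-1];s=bot.camera("scene")[...,::-1]
half=lambda a:cv2.resize(a,(400,300))
cv2.imwrite("pics/m1.png",np.vstack([np.hstack([half(t),half(s)]),np.hstack([half(im),half(im)*0])]))
cv2.imwrite("pics/w1.png",im);cv2.imwrite("pics/s1.png",s);cv2.imwrite("pics/t1.png",t)
E
```

```text
time: 1.48
ee_pos: [0.5317, -0.4078, 0.2306]
tcp_rot: [-180.0, 0.1, -1.0]
wrist_force: [-0.7, -0.7, 0.4]
opening: 0.0261
grasp_force: 0.0
1.475 [ 0.53171241 -0.40777118  0.2306241 ] [-1.79967080e+02  6.69779416e-02 -1.01119977e+00] 0.0261252024041538
[304.08747332 251.59136182]
```

View pics/m1.png

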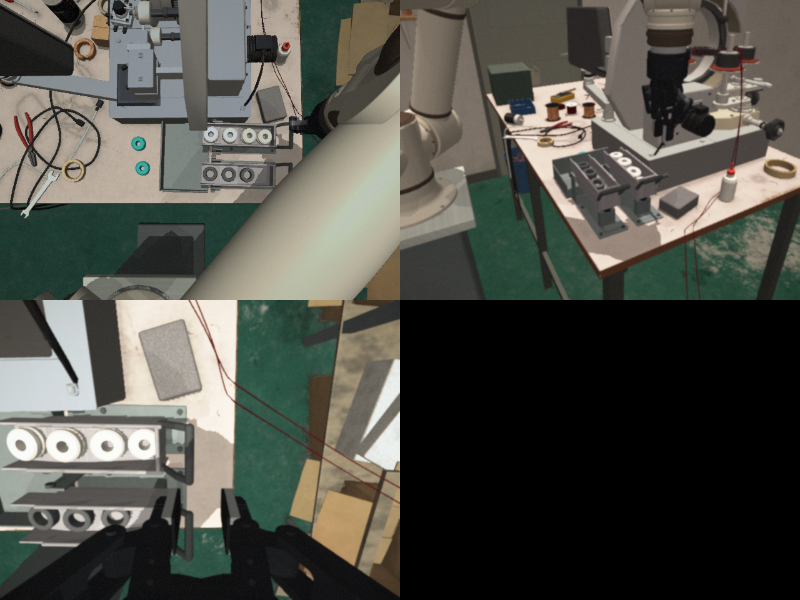

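The wrist view shows the far bar at about (302,248) in full resolution, against a prediction of (304,252). The top camera still sees all four rollers, and nothing blocks the gripper. Next I refine the bar position.

```bash
python3 - <<'E'
from h import *
c=bot.calibration("wrist");g=cv2.cvtColor(cv2.imread("pics/w1.png"),cv2.COLOR_BGR2GRAY)
for v in(220,235,250,265):print(v,g[v,280:325].tolist())
print(g[180:300,302].tolist())
for uv in[(302,206),(302,293),(297,248),(307,248)]:print(uv,onz(c,uv,.13))
E
```

```text
220 [187, 190, 181, 181, 176, 177, 175, 176, 176, 175, 175, 173, 177, 180, 172, 136, 96, 89, 92, 100, 99, 103, 106, 105, 99, 95, 90, 81, 76, 69, 103, 142, 170, 175, 177, 174, 175, 171, 173, 175, 174, 174, 176, 174, 171]
235 [117, 116, 113, 105, 91, 81, 72, 70, 70, 63, 71, 87, 101, 108, 108, 89, 80, 77, 71, 65, 61, 57, 64, 59, 57, 57, 53, 56, 50, 60, 101, 149, 173, 175, 177, 180, 177, 177, 178, 175, 176, 173, 177, 180, 175]
250 [178, 177, 176, 179, 177, 178, 176, 180, 176, 176, 174, 178, 178, 173, 162, 124, 81, 60, 53, 61, 56, 62, 58, 58, 57, 59, 54, 55, 56, 65, 114, 150, 172, 176, 177, 177, 178, 178, 178, 175, 174, 177, 179, 177, 175]
265 [152, 156, 153, 154, 158, 154, 159, 157, 159, 158, 156, 161, 161, 166, 161, 125, 84, 64, 62, 65, 68, 69, 70, 65, 67, 63, 60, 60, 55, 73, 116, 153, 168, 172, 170, 176, 175, 174, 173, 172, 172, 172, 172, 172, 173]
[236, 235, 235, 235, 235, 236, 236, 234, 225, 201, 182, 173, 167, 168, 169, 169, 166, 143, 100, 76, 85, 90, 95, 103, 109, 109, 103, 107, 103, 105, 106, 105, 106, 107, 103, 107, 106, 102, 106, 104, 106, 106, 103, 103, 107, 104, 102, 90, 75, 65, 66, 66, 64, 63, 57, 64, 60, 60, 59, 59, 61, 59, 62, 60, 57, 62, 61, 62, 61, 62, 58, 58, 60, 60, 61, 65, 64, 65, 67, 71, 67, 70, 69, 67, 68, 70, 68, 68, 69, 66, 71, 68, 70, 71, 67, 66, 69, 70, 66, 69, 66, 64, 64, 65, 67, 71, 68, 68, 65, 68, 65, 71, 65, 67, 67, 74, 108, 148, 172, 175]
(302, 206) [ 0.55946075 -0.39741865  0.13      ]
(302, 293) [ 0.49916124 -0.39542834  0.13      ]
(297, 248) [ 0.53146437 -0.39319723  0.13      ]
(307, 248) [ 0.53133926 -0.39978788  0.13      ]
```

```bash
python3 - <<'E'
from h import *
c=bot.calibration("wrist");g=cv2.cvtColor(cv2.imread("pics/w1.png"),cv2.COLOR_BGR2GRAY)
print(g[258,230:285].tolist())
for z in(.13,.12,.1):print(onz(c,(262,258),z))
print(ray(c,(0,0))[0])
E
```

```text
[85, 87, 88, 89, 84, 87, 87, 88, 89, 90, 88, 87, 85, 82, 78, 78, 76, 78, 85, 109, 121, 128, 126, 118, 106, 89, 80, 69, 70, 66, 68, 69, 74, 76, 76, 86, 132, 196, 231, 238, 233, 209, 183, 176, 177, 176, 173, 172, 175, 176, 177, 179, 175, 175, 177]
[ 0.52494534 -0.36969004  0.13      ]
[ 0.52155421 -0.36804094  0.12      ]
[ 0.51477196 -0.36474274  0.1       ]
[ 0.60786778 -0.41001513  0.37452788]
```

```bash
python3 -m crank '[{"gripper":21,"travel":[0,-11,20],"twist":[0,0,0.016]},{"gripper":21,"travel":[0,0,20],"twist":[0,0,0]},{"gripper":21,"travel":[0,0,0],"twist":[0,0,0]}]'
```

```text
time: 2.0
ee_pos: [0.5307, -0.397, 0.1904]
tcp_rot: [-179.9, 0.1, -2.0]
wrist_force: [-0.3, 0.4, 0.1]
opening: 0.0212
grasp_force: 0.0
```

```bash
python3 -m crank '[{"gripper":21,"travel":[0,0,25],"twist":[0,0,0]},{"gripper":21,"travel":[0,0,25],"twist":[0,0,0]},{"gripper":21,"travel":[0,0,15],"twist":[0,0,0]},{"gripper":21,"travel":[0,0,14],"twist":[0,0,0]},{"gripper":21,"travel":[0,0,0],"twist":[0,0,0]}]'
```

```text
time: 2.62
ee_pos: [0.5317, -0.3968, 0.1117]
tcp_rot: [-180.0, 0.1, -2.0]
wrist_force: [-0.3, 0.6, 0.9]
opening: 0.0209
grasp_force: 0.0
```

```bash
python3 -m crank '[{"gripper":4,"travel":[0,0,0],"twist":[0,0,0]},{"gripper":4,"travel":[0,0,0],"twist":[0,0,0]},{"gripper":4,"travel":[0,0,0],"twist":[0,0,0]},{"gripper":4,"travel":[0,0,0],"twist":[0,0,0]}]' 40
cat > w.py <<'E'
from h import *
import sys
# rollers: white blobs in top and scene; print state
def blobs(n,save=None):
    im=bot.camera(n);
    if save:cv2.imwrite(f"pics/{n}{save}.png",im[...,::-1])
    if n=="top": r=(250,150,450,310)
    else: r=(240,210,450,330)
    hsv=cv2.cvtColor(im,cv2.COLOR_RGB2HSV)[r[1]:r[3],r[0]:r[2]]
    m=((hsv[...,2]>200)&(hsv[...,1]<28)).astype(np.uint8)
    _,_,st,ce=cv2.connectedComponentsWithStats(m)
    return [(int(a[0]+r[0]),int(a[1]+r[1]),int(s[4])) for s,a in zip(st[1:],ce[1:]) if s[4]>25]
if __name__=="__main__":
    s=sys.argv[1] if len(sys.argv)>1 else None
    print("top",blobs("top",s),"scene",blobs("scene",s))
    o=bot.get_obs();p=o["ee_pos"];r=np.radians(o["tcp_rot"])
    # tilt from grasp point
    R=cv2.Rodrigues(np.array([r[0],0,0]))[0];g=p-.019*R[:,2]
    print(round(o["time"],2),np.round(g,4),"tilt",round(np.arctan2(g[2]-.08,-.2115-g[1])-np.arctan2(.05,.185),3),np.round(o["wrist_force"],1))
E
python3 w.py a
```

```text
time: 3.12
ee_pos: [0.5322, -0.3958, 0.1129]
tcp_rot: [-179.9, -0.0, -1.9]
wrist_force: [-0.9, 6.0, -0.7]
opening: 0.0082
grasp_force: 39.1
top [] scene [(363, 222, 610), (378, 213, 109), (444, 237, 86), (345, 247, 106), (358, 258, 151), (374, 273, 170)]
3.23 [ 0.5322 -0.3958  0.132 ] tilt 0.011 [-0.5  6.  -0.1]
```

```bash
python3 - <<'E'
import cv2,numpy as np
t=cv2.imread("pics/topa.png")[180:280,240:440];s=cv2.imread("pics/scenea.png")[200:340,230:430]
cv2.imwrite("pics/m2.png",np.vstack([cv2.resize(t,None,fx=3,fy=2.4),cv2.resize(s,None,fx=3,fy=2.4)])[:600])
hs=cv2.cvtColor(cv2.imread("pics/topa.png"),cv2.COLOR_BGR2HSV)
for p in[(338,206),(368,207),(399,209),(423,209)]:print(hs[p[1],p[0]])
hs=cv2.cvtColor(cv2.imread("pics/scenea.png"),cv2.COLOR_BGR2HSV)
print(hs[250:292:3,345:392:5,2])
E
```

```text
[104  19 197]
[ 93  12 191]
[ 42  18 187]
[ 39  18 183]
[[243 237 160  90  79  90 135  62  71  13]
 [172 204 239 238 189  77 119 100  65  29]
 [174 243 201 163 246 133  79 145  80  40]
 [108 233 240 228 247 170  78  82 142  58]
 [ 75 160 237 243 232 121  78  78  92 135]
 [ 78  83 170 172 147 158 102  78  77 120]
 [ 80  77 111 157 221 246 242 182  78  79]
 [ 78  76  77 156 245 211 190 247 106  76]
 [ 80  76  77  89 219 197 144 247 186  80]
 [ 74  74  78  76 122 236 241 247 176  78]
 [ 78  77  79  77  80 167 236 230 109  78]
 [ 77  78  76  79  80  87 134 205 221 109]
 [ 71  77  79  77  79  78  91 196 138  91]
 [103  71  77  79  79  78  79 101  72  55]]
```

View pics/m2.png

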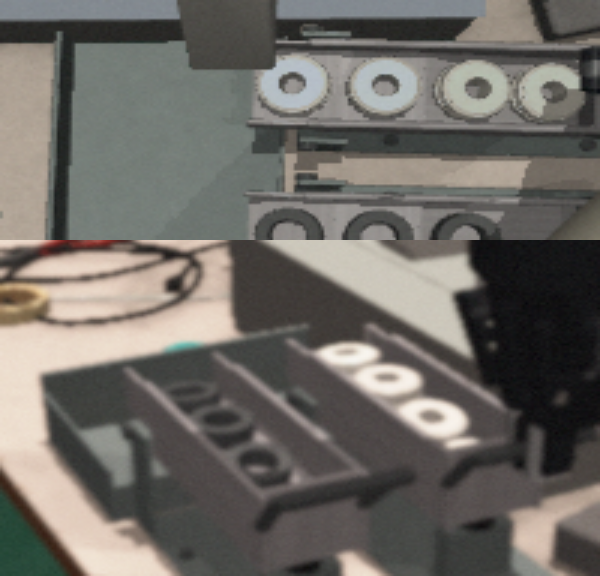

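Top view: the rollers are at (337,215), (368,215), (399,217) and (424,218), all in the bin, and the fingers hold the bar. Next I work out the arc rows, with the tool turning half as much as the bin.

```bash
sed -i 's/r=(250,150,450,310)/r=(262,196,440,240)/; s/r=(240,210,450,330)/r=(280,225,420,300)/; s/m=((hsv\[...,2\]>200)&(hsv\[...,1\]<28))/m=((hsv[...,2]>(168 if n=="top" else 195))\&(hsv[...,1]<30))/' w.py
python3 w.py; python3 - <<'E'
import numpy as np
def P(t):
    f=t/2;a=np.arctan2(50,185)+t;r=np.hypot(50,185)
    return np.array([-r*np.cos(a),r*np.sin(a)])+19*np.array([-np.sin(f),-np.cos(f)])
for t in np.arange(0,.72,.04):
    f=t/2;d=P(t+.02)-P(t);print(round(t,2),"per .02: ty %.2f tz %.2f"%(d@[-np.cos(f),np.sin(f)],d@[-np.sin(f),-np.cos(f)]))
E
```

```text
top [(337, 214, 332), (367, 214, 298), (397, 216, 292), (420, 215, 193)] scene [(372, 231, 260), (345, 247, 124), (358, 257, 171), (374, 273, 190)]
3.33 [ 0.5321 -0.3959  0.1319] tilt 0.011 [-1.   6.4 -0.9]
0.0 per .02: ty -0.85 tz -3.69
0.04 per .02: ty -0.92 tz -3.67
0.08 per .02: ty -0.99 tz -3.65
0.12 per .02: ty -1.07 tz -3.62
0.16 per .02: ty -1.14 tz -3.60
0.2 per .02: ty -1.21 tz -3.57
0.24 per .02: ty -1.28 tz -3.54
0.28 per .02: ty -1.35 tz -3.51
0.32 per .02: ty -1.42 tz -3.48
0.36 per .02: ty -1.49 tz -3.45
0.4 per .02: ty -1.56 tz -3.41
0.44 per .02: ty -1.63 tz -3.38
0.48 per .02: ty -1.69 tz -3.34
0.52 per .02: ty -1.76 tz -3.30
0.56 per .02: ty -1.83 tz -3.26
0.6 per .02: ty -1.89 tz -3.22
0.64 per .02: ty -1.95 tz -3.18
0.68 per .02: ty -2.02 tz -3.13
```

```bash
python3 -m crank '[{"gripper":4,"travel":[0,-0.9,-3.7],"twist":[-0.01,0,0]},{"gripper":4,"travel":[0,-0.9,-3.7],"twist":[-0.01,0,0]},{"gripper":4,"travel":[0,-0.9,-3.7],"twist":[-0.01,0,0]},{"gripper":4,"travel":[0,-0.9,-3.7],"twist":[-0.01,0,0]},{"gripper":4,"travel":[0,-1,-3.6],"twist":[-0.01,0,0]},{"gripper":4,"travel":[0,-1,-3.6],"twist":[-0.01,0,0]}]'; python3 w.py b
```

```text
time: 4.08
ee_pos: [0.5324, -0.3899, 0.1341]
tcp_rot: [176.6, 0.0, -1.9]
wrist_force: [-0.1, 6.3, -5.0]
opening: 0.0085
grasp_force: 39.0
top [(336, 214, 277), (366, 214, 276), (397, 215, 283), (419, 211, 88)] scene [(373, 232, 283), (353, 252, 206), (374, 266, 128)]
4.17 [ 0.5324 -0.3886  0.1536] tilt 0.13 [-0.   4.8 -5. ]
```

Tilt is about 0.13, the bar follows and all rollers are still in place. I carry on in small steps.

```bash
python3 -m crank '[{"gripper":4,"travel":[0,-1.1,-3.6],"twist":[-0.01,0,0]},{"gripper":4,"travel":[0,-1.1,-3.6],"twist":[-0.01,0,0]},{"gripper":4,"travel":[0,0,0],"twist":[0,0,0]}]'; python3 w.py
```

```text
time: 4.55
ee_pos: [0.5325, -0.3872, 0.1415]
tcp_rot: [175.5, 0.0, -1.9]
wrist_force: [0.3, 5.2, -4.5]
opening: 0.0079
grasp_force: 39.0
top [(335, 214, 261), (365, 214, 270), (397, 215, 274), (419, 210, 68)] scene [(375, 233, 331), (354, 252, 170), (375, 263, 99)]
4.65 [ 0.5325 -0.3857  0.1602] tilt 0.168 [-0.4  6.2 -4.7]
```

```bash
python3 -m crank '[{"gripper":4,"travel":[0,-1.1,-3.6],"twist":[-0.01,0,0]},{"gripper":4,"travel":[0,-1.1,-3.6],"twist":[-0.01,0,0]},{"gripper":4,"travel":[0,0,0],"twist":[0,0,0]}]'; python3 w.py
```

```text
time: 5.03
ee_pos: [0.5326, -0.3843, 0.1484]
tcp_rot: [174.3, 0.0, -1.9]
wrist_force: [0.1, 7.2, -6.3]
opening: 0.0085
grasp_force: 39.0
top [(334, 214, 226), (364, 214, 274), (396, 214, 278), (417, 210, 48)] scene [(376, 234, 361), (354, 251, 138), (374, 260, 70)]
5.12 [ 0.5325 -0.3825  0.1671] tilt 0.207 [-0.3  5.6 -6.1]
```

```bash
python3 -m crank '[{"gripper":4,"travel":[0,-1.2,-3.6],"twist":[-0.01,0,0]},{"gripper":4,"travel":[0,0,0],"twist":[0,0,0]},{"gripper":4,"travel":[0,0,0],"twist":[0,0,0]}]'; python3 w.py
```

```text
time: 5.5
ee_pos: [0.5326, -0.3828, 0.1517]
tcp_rot: [173.8, 0.0, -1.9]
wrist_force: [0.4, 6.8, -5.6]
opening: 0.0084
grasp_force: 39.0
top [(364, 214, 263), (396, 214, 276), (326, 215, 165), (417, 210, 44)] scene [(377, 234, 373), (343, 246, 29), (358, 252, 86), (374, 259, 57)]
5.6 [ 0.5326 -0.3808  0.1706] tilt 0.227 [ 1.6  5.9 -5.6]
```

Roller 1 is moving, from 334 to 326 px, so I hold here.

```bash
python3 -m crank '[{"gripper":4,"travel":[0,0,0],"twist":[0,0,0]},{"gripper":4,"travel":[0,0,0],"twist":[0,0,0]},{"gripper":4,"travel":[0,0,0],"twist":[0,0,0]},{"gripper":4,"travel":[0,0,0],"twist":[0,0,0]}]'; python3 w.py c
```

```text
time: 6.1
ee_pos: [0.5326, -0.3829, 0.1516]
tcp_rot: [173.8, 0.0, -1.9]
wrist_force: [0.8, 6.3, -5.5]
opening: 0.0084
grasp_force: 39.0
top [(364, 214, 261), (396, 214, 277), (417, 210, 41), (292, 218, 228)] scene [(377, 234, 374), (358, 252, 89), (374, 259, 60)]
6.2 [ 0.5326 -0.3808  0.1705] tilt 0.227 [ 0.8  5.3 -6.2]
```

Roller 1 is in the tray at (292,218) with the other three still in place. Now I raise slowly for roller 2, expected near 0.39.

```bash
python3 -m crank '[{"gripper":4,"travel":[0,-1.2,-3.55],"twist":[-0.01,0,0]},{"gripper":4,"travel":[0,-1.3,-3.55],"twist":[-0.01,0,0]},{"gripper":4,"travel":[0,-1.3,-3.55],"twist":[-0.01,0,0]},{"gripper":4,"travel":[0,-1.3,-3.5],"twist":[-0.01,0,0]},{"gripper":4,"travel":[0,0,0],"twist":[0,0,0]}]'; python3 w.py d; python3 -c "
from h import *
c=bot.calibration('top')
for z in (.025,.04): print(onz(c,(292,218),z))"
```

```text
time: 6.82
ee_pos: [0.5329, -0.3759, 0.1652]
tcp_rot: [171.4, 0.0, -1.9]
wrist_force: [0.9, 5.7, -6.4]
opening: 0.0085
grasp_force: 39.0
top [(363, 214, 240), (393, 213, 238), (292, 218, 217)] scene [(376, 232, 383), (361, 249, 35)]
6.92 [ 0.5328 -0.3732  0.1838] tilt 0.306 [ 1.3  4.9 -6.7]
[ 0.5415371  -0.12457902  0.025     ]
[ 0.53993285 -0.12564213  0.04      ]
```

```bash
python3 -m crank '[{"gripper":4,"travel":[0,-1.4,-3.5],"twist":[-0.01,0,0]},{"gripper":4,"travel":[0,0,0],"twist":[0,0,0]},{"gripper":4,"travel":[0,0,0],"twist":[0,0,0]}]'; python3 w.py
```

```text
time: 7.3
ee_pos: [0.5329, -0.3742, 0.1682]
tcp_rot: [170.9, 0.0, -1.9]
wrist_force: [2.2, 4.9, -7.0]
opening: 0.0087
grasp_force: 39.1
top [(363, 213, 199), (391, 212, 187), (292, 218, 214)] scene [(376, 231, 372)]
7.4 [ 0.5329 -0.3712  0.1869] tilt 0.326 [ 0.8  4.8 -6.7]
```

```bash
sed -i 's/168 if/155 if/' w.py; python3 -m crank '[{"gripper":4,"travel":[0,-1.45,-3.5],"twist":[-0.01,0,0]},{"gripper":4,"travel":[0,0,0],"twist":[0,0,0]},{"gripper":4,"travel":[0,0,0],"twist":[0,0,0]}]'; python3 w.py e
```

```text
time: 7.78
ee_pos: [0.5329, -0.3722, 0.1716]
tcp_rot: [170.3, 0.0, -1.9]
wrist_force: [0.4, 6.4, -6.3]
opening: 0.0086
grasp_force: 39.0
top [(362, 213, 301), (389, 211, 144), (292, 218, 256)] scene [(375, 231, 343)]
7.88 [ 0.5329 -0.369   0.1903] tilt 0.347 [ 1.   5.8 -7.1]
```

```bash
python3 -m crank '[{"gripper":4,"travel":[0,-1.5,-3.45],"twist":[-0.01,0,0]},{"gripper":4,"travel":[0,0,0],"twist":[0,0,0]},{"gripper":4,"travel":[0,0,0],"twist":[0,0,0]}]'; python3 w.py
```

```text
time: 8.25
ee_pos: [0.533, -0.3702, 0.1748]
tcp_rot: [169.7, 0.0, -1.9]
wrist_force: [0.6, 5.4, -7.4]
opening: 0.0081
grasp_force: 39.1
top [(362, 213, 300), (387, 210, 86), (292, 218, 248)] scene [(374, 230, 310), (417, 245, 36)]
8.35 [ 0.533  -0.3668  0.1935] tilt 0.367 [ 1.4  6.5 -6.8]
```

```bash
python3 -m crank '[{"gripper":4,"travel":[0,-1.5,-3.45],"twist":[-0.01,0,0]},{"gripper":4,"travel":[0,0,0],"twist":[0,0,0]},{"gripper":4,"travel":[0,0,0],"twist":[0,0,0]}]'; python3 w.py
```

```text
time: 8.72
ee_pos: [0.5331, -0.3681, 0.1779]
tcp_rot: [169.1, 0.0, -1.9]
wrist_force: [1.5, 6.1, -7.2]
opening: 0.0082
grasp_force: 39.1
top [(429, 197, 26), (360, 213, 296), (292, 218, 244)] scene [(373, 229, 269), (416, 245, 51)]
8.82 [ 0.5331 -0.3646  0.1965] tilt 0.387 [ 1.4  5.5 -6.8]
```

```bash
python3 -m crank '[{"gripper":4,"travel":[0,0,0],"twist":[0,0,0]},{"gripper":4,"travel":[0,0,0],"twist":[0,0,0]}]'; python3 w.py f
```

```text
time: 9.07
ee_pos: [0.5331, -0.3682, 0.1778]
tcp_rot: [169.1, 0.0, -1.9]
wrist_force: [1.9, 5.3, -7.4]
opening: 0.0082
grasp_force: 39.1
top [(430, 198, 31), (355, 213, 288), (292, 218, 240)] scene [(373, 229, 270), (416, 245, 52)]
9.18 [ 0.5331 -0.3646  0.1965] tilt 0.387 [ 1.3  5.9 -6.8]
```

Roller 2 has started to slide, from 360 to 355 px. I hold.

```bash
python3 -m crank '[{"gripper":4,"travel":[0,0,0],"twist":[0,0,0]},{"gripper":4,"travel":[0,0,0],"twist":[0,0,0]},{"gripper":4,"travel":[0,0,0],"twist":[0,0,0]},{"gripper":4,"travel":[0,0,0],"twist":[0,0,0]}]'; python3 w.py g; python3 -c "
import cv2,numpy as np
t=cv2.imread('pics/topg.png')[170:270,250:450];s=cv2.imread('pics/sceneg.png')[190:320,240:440]
cv2.imwrite('pics/m3.png',np.vstack([cv2.resize(t,(500,250)),cv2.resize(s,(500,325))]))"
```

```text
time: 9.68
ee_pos: [0.5331, -0.3682, 0.1779]
tcp_rot: [169.1, 0.0, -1.9]
wrist_force: [1.7, 5.5, -7.7]
opening: 0.0083
grasp_force: 39.1
top [(292, 218, 244), (319, 216, 138)] scene [(373, 229, 270), (416, 245, 52)]
9.78 [ 0.5331 -0.3646  0.1965] tilt 0.387 [ 1.   5.1 -7.3]
```

View pics/m3.png

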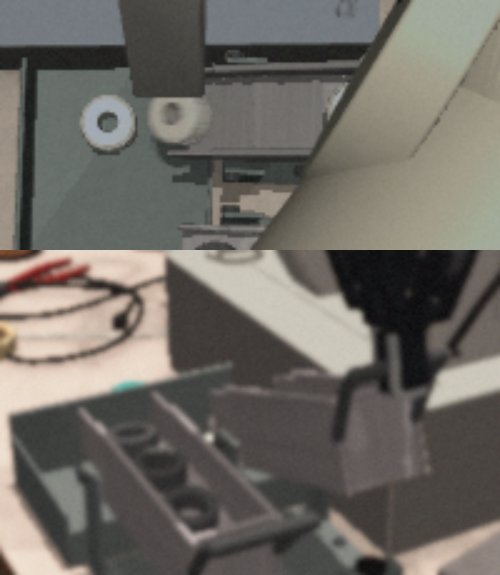

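Roller 1 is flat in the tray at (292,218). Roller 2 is just tipping over the lip at (319,216). Roller 3's edge still shows at about (384,210), beside the forearm.

```bash
python3 -m crank '[{"gripper":4,"travel":[0,0,0],"twist":[0,0,0]},{"gripper":4,"travel":[0,0,0],"twist":[0,0,0]}]'; python3 w.py h
```

```text
time: 10.02
ee_pos: [0.5331, -0.3682, 0.1778]
tcp_rot: [169.1, 0.0, -1.9]
wrist_force: [1.4, 6.1, -7.7]
opening: 0.0083
grasp_force: 39.1
top [(430, 197, 28), (292, 218, 245), (317, 217, 158)] scene [(373, 229, 271), (416, 245, 51)]
10.12 [ 0.5331 -0.3646  0.1965] tilt 0.386 [ 1.3  6.6 -6.8]
```

```bash
python3 -m crank '[{"gripper":4,"travel":[0,1.5,3.45],"twist":[0.01,0,0]},{"gripper":4,"travel":[0,1.5,3.45],"twist":[0.01,0,0]},{"gripper":4,"travel":[0,1.45,3.5],"twist":[0.01,0,0]},{"gripper":4,"travel":[0,1.4,3.5],"twist":[0.01,0,0]},{"gripper":4,"travel":[0,1.3,3.5],"twist":[0.01,0,0]},{"gripper":4,"travel":[0,1.3,3.55],"twist":[0.01,0,0]}]'; python3 w.py i
```

```text
time: 10.88
ee_pos: [0.5326, -0.3796, 0.1585]
tcp_rot: [172.6, 0.0, -1.9]
wrist_force: [0.6, 7.6, -6.4]
opening: 0.0086
grasp_force: 39.3
top [(395, 214, 300), (292, 218, 280), (316, 217, 158)] scene [(377, 233, 391), (372, 256, 35)]
10.97 [ 0.5327 -0.3773  0.177 ] tilt 0.265 [ 2.3  7.2 -7.3]
```

```bash
python3 -m crank '[{"gripper":4,"travel":[0,1.3,3.55],"twist":[0.01,0,0]},{"gripper":4,"travel":[0,1.2,3.55],"twist":[0.01,0,0]},{"gripper":4,"travel":[0,1.2,3.6],"twist":[0.01,0,0]},{"gripper":4,"travel":[0,1.1,3.6],"twist":[0.01,0,0]},{"gripper":4,"travel":[0,1.1,3.6],"twist":[0.01,0,0]},{"gripper":4,"travel":[0,1.1,3.6],"twist":[0.01,0,0]},{"gripper":4,"travel":[0,1.1,3.6],"twist":[0.01,0,0]},{"gripper":4,"travel":[0,1,3.6],"twist":[0.01,0,0]}]'; python3 w.py j; python3 -c "
import cv2,numpy as np
t=cv2.imread('pics/topj.png')[170:270,250:450];s=cv2.imread('pics/scenej.png')[190:320,240:440]
cv2.imwrite('pics/m4.png',np.vstack([cv2.resize(t,(500,250)),cv2.resize(s,(500,325))]))"
```

```text
time: 11.98
ee_pos: [0.5323, -0.3911, 0.131]
tcp_rot: [177.2, 0.0, -1.9]
wrist_force: [0.2, 9.3, -5.1]
opening: 0.0083
grasp_force: 39.3
top [(397, 215, 340), (419, 212, 140), (292, 218, 303), (316, 217, 182), (376, 220, 31)] scene [(373, 231, 277), (374, 267, 154)]
12.07 [ 0.5322 -0.3904  0.1496] tilt 0.107 [ 1.9  8.7 -5.3]
```

View pics/m4.png

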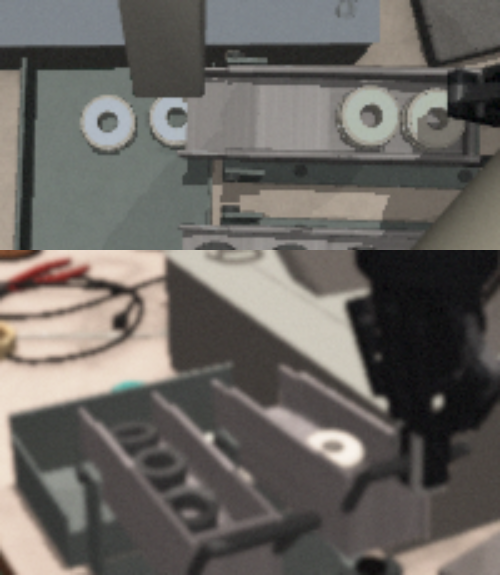

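Rollers 3 and 4 sit in the bin at (398,217) and (423,218). Rollers 1 and 2 lie flat in the tray at (292,218) and (320,217). I lower the rest of the way.

```bash
python3 -m crank '[{"gripper":4,"travel":[0,1,3.6],"twist":[0.01,0,0]},{"gripper":4,"travel":[0,0.9,3.7],"twist":[0.01,0,0]},{"gripper":4,"travel":[0,0.9,3.7],"twist":[0.01,0,0]},{"gripper":4,"travel":[0,0.9,3.7],"twist":[0.01,0,0]},{"gripper":4,"travel":[0,0.7,3],"twist":[0.01,0,0]},{"gripper":4,"travel":[0,0,0],"twist":[0,0,0]},{"gripper":4,"travel":[0,0,0],"twist":[0,0,0]}]'; python3 w.py k
```

```text
time: 12.95
ee_pos: [0.5321, -0.3959, 0.1142]
tcp_rot: [-179.9, 0.0, -1.9]
wrist_force: [-1.0, 11.2, -1.1]
opening: 0.0084
grasp_force: 39.4
top [(351, 210, 88), (398, 216, 324), (420, 215, 210), (292, 218, 307), (316, 217, 188), (342, 222, 61)] scene [(372, 231, 261), (354, 257, 65), (373, 273, 208)]
13.05 [ 0.5321 -0.3959  0.1331] tilt 0.017 [-1.  11.2 -0.3]
```

```bash
python3 -m crank '[{"gripper":4,"travel":[0,-0.7,1.2],"twist":[0,0,0]},{"gripper":4,"travel":[0,0,0],"twist":[0,0,0]},{"gripper":9,"travel":[0,0,0],"twist":[0,0,0]},{"gripper":12,"travel":[0,0,0],"twist":[0,0,0]},{"gripper":16,"travel":[0,0,0],"twist":[0,0,0]},{"gripper":21,"travel":[0,0,0],"twist":[0,0,0]},{"gripper":21,"travel":[0,0,0],"twist":[0,0,0]}]'; python3 -c "
from h import *
o=bot.get_obs();print(o['ee_pos'],o['wrist_force'],o['opening'])"
```

```text
time: 13.92
ee_pos: [0.5321, -0.397, 0.1122]
tcp_rot: [180.0, -0.0, -2.0]
wrist_force: [-0.1, -0.8, 0.2]
opening: 0.0212
grasp_force: 0.0
[ 0.53206607 -0.3969618   0.11216874] [-0.08116195 -0.83635173  0.15719951] 0.02119941098397249
```

```bash
python3 -m crank '[{"gripper":21,"travel":[0,0,-5],"twist":[0,0,0]},{"gripper":21,"travel":[0,0,-10],"twist":[0,0,0]},{"gripper":21,"travel":[0,0,-20],"twist":[0,0,0]},{"gripper":21,"travel":[0,0,-40],"twist":[0,0,0]},{"gripper":21,"travel":[0,0,-30],"twist":[0,0,0]},{"gripper":21,"travel":[0,30,0],"twist":[0,0,0]},{"gripper":21,"travel":[0,0,0],"twist":[0,0,0]},{"gripper":21,"travel":[0,0,0],"twist":[0,0,0]}]'; python3 w.py l; python3 -c "
import cv2,numpy as np
t=cv2.imread('pics/topl.png')[170:270,250:450];s=cv2.imread('pics/scenel.png')[190:320,240:440]
cv2.imwrite('pics/m5.png',np.vstack([cv2.resize(t,(500,250)),cv2.resize(s,(500,325))]))"
```

```text
time: 14.92
ee_pos: [0.531, -0.4263, 0.217]
tcp_rot: [-180.0, 0.0, -2.0]
wrist_force: [-0.6, -0.3, -0.2]
opening: 0.0212
grasp_force: 0.0
top [(348, 216, 1662), (398, 216, 357), (423, 217, 336), (292, 218, 319)] scene [(388, 237, 799), (355, 259, 114), (373, 273, 217), (382, 284, 35)]
15.03 [ 0.531 -0.426  0.236] tilt 0.365 [0.5 0.1 0.4]
```

View pics/m5.png

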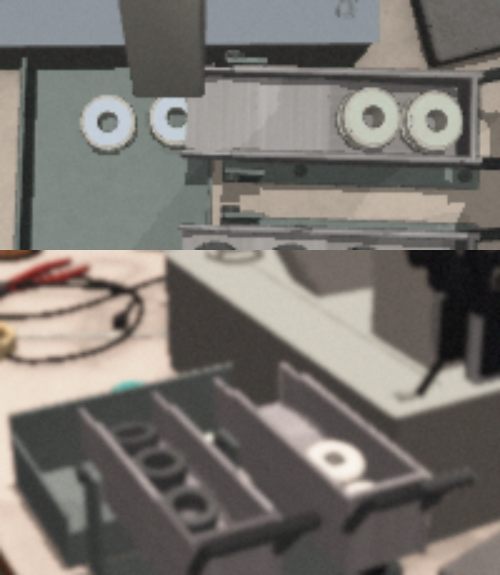

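Both bins are down, rollers 1 and 2 lie in the tray at (292,218) and (320,217), rollers 3 and 4 are in the bin, and the gripper is clear.

```bash
python3 -c "
from workcell import bot
print(bot.job_done())"
```

```text
the job is handed in; nothing more can be done
None
```

I handed the job in at about 15 s: rollers 1 and 2 are in the tray, rollers 3 and 4 are still in the roller bin, both bins are down and the gripper is clear; the judge's verdict was not shown.

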